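# Stow the garlic and hold the keeper's lid at the mark

### The arm

A 6-joint arm with a two-finger parallel gripper is mounted at the origin on a cart in front of the work surface, level with it; the furniture and walls round the work are solid. World frame = base frame: x ahead of the robot, y to its left, z up, the work surface at z = 0. Lengths are in m, angles in rad, forces in N, time in s.
With the tool pointing down it reaches from about 0.325 to 0.775 m from the base axis. Payload 9.3 kg.
Tool frame: the origin (TCP) lies midway between the tips of the shut fingers; the grasp point (between the pads) lies 19 mm behind it (r.pinch_z is the distance from the TCP to the grasp point, in m); z points along the fingers, y is the line along which they close (so a half turn about z gives the same grasp; the last joint's range is limited). The gripper opens to 85 mm and grips with 20 to 120 N. Pads are 22 mm wide; open, the fingers measure 114 mm over their backs; the gripper's body (76 mm by 85 mm) begins 54 mm behind the grasp point. The pads swing forward as they close: fully open they stand 13 mm farther back than shut.
Start: joints at [1.086, 0.259, 0.021, 1.334, 0, 1.418], TCP at [0.179, 0.52, 0.231] pointing down, gripper open.
Joint ranges: [-3.04, 3.04], [-0.91, 1.82], [-1.04, 1.36], [-1.92, 1.95], [-1.52, 1.45], [-3.14, 3.14]. Speed limits (rad/s): [2.22, 2.22, 2.79, 3.14, 3.14, 3.14].

### API

Orientations are given as a rotation vector (axis times angle).
In Python, from bench import r gives the robot as it stands. Calls block until the motion is done:
- r.move_pose(position, orientation): joint-space move of the TCP to a pose.
- r.movel(position, rate=0.15, ori=None): straight line of the TCP; ori=None keeps the orientation; rate is the mean speed in m/s.
- r.move_joints(angles): joint-space move.
- r.move_gripper(opening, strength=None): opening from 0.0 (shut) to 1.0 (fully open); strength is the grip in N (None keeps the last); returns when the fingers have stopped.
- r.dwell(seconds).
- r.inverse_kinematics(position, orientation): joint angles nearest the present ones, or None.
- r.grab_frame(name): name is "scene" or "side" or "wrist"; returns the picture (480x640x3 uint8, red, green, blue); there is no depth.
- r.camera_info(name): a dict with "fovy" (degrees; the focal length in pixels is half the picture's height over the tangent of half this angle, whatever the lens; pixels are square), "cx", "cy" (the principal point, pixels), "D" ([k1, k2, p1, p2, k3] as OpenCV has them; the pictures are not rectified), "view" (4x4, takes a point from world to camera coordinates). Camera axes: x right, y up, looking along -z (the intrinsics and any distortion apply to the point x, -y, -z); pixel columns grow to the right and rows downward; lengths in m; the calibration is good to about 2 mm. A picture is of the moment at which its call begins: read the wrist's pose just before it. camera_info takes no time and is no camera call; for the wrist camera it gives the pose at the moment of the call.
A pose or a line that the arm cannot do raises r.PlanningError and nothing moves.
- r.close_job(): hands the job in; it is judged then, once.
Trained networks look in the newest picture that a camera, given by its name, has taken for a name from the list of things; names that differ only in an ending like _2 or _b are one class to them, and where a whole thing is asked for, a point or a joint stands for the part that bears it (a point fixed in the world has none). Each returns a list of dicts, best first, with "p" (0 to 1); they miss things now and then, are a little off and sometimes report something else, mostly with a low value. They report only what shows in the picture. A call takes as long as a camera call.
- r.spot_in(camera, query): "rect" ([left, top, width, height] in pixels, round what is visible of it).
- r.outline_of(camera, query): "mask" (480x640 bool, what is visible of it) and "rect" ([left, top, width, height] in pixels, round what is visible of it).
- r.landmark_of(camera, query): "xy" ([column, row] in pixels: a listed point, or the origin of a listed thing).
Readings, each from a call of its own:
- r.read_t(): time.
- r.read_joint_positions(): joint angles.
- r.read_dq(): joint speeds.
- r.read_effort(): joint torques, N m.
- r.read_tcp_pos(): TCP position.
- r.read_tcp_rot(): TCP orientation.
- r.read_wrist_force(): force on the tool from outside, world axes, zero at the start.
- r.read_moment(): the same for the moment, N m.
- r.read_opening(): opening from 0.0 (shut) to 1.0 (fully open).
- r.read_finger_force(): force on a finger pad.
Only numpy, scipy, OpenCV 4.12 (cv2) and the standard library are available. Lean on these libraries where they do the work, as an engineer would, in place of code of your own. Each camera call takes 0.05 s, during which the arm holds its last target. There are 200 camera calls.

### The job

Help me stock the vegetable keeper: put the garlic bulb into its open drawer, let go of it and push the drawer fully shut. Then lift the keeper's hinged lid until the white line on its edge points at the red clip on the side scale, and finish there, still holding the lid up with the gripper, because it has no stay and falls shut by itself; I will be filling the bin. Leave the lemon, the tin, the mug and the red clip as they are.

Things in the scene. Friction and masses are not known exactly. Their poses are not given: they have to be found in the camera images.
- garlic_mid (a point): centre of the loose garlic bulb (pinkish white, about 48 mm across, 51 mm tall, 24 g), half-way up, 25 mm above its underside; it stands on the worktop to the left or right of the keeper, its place swapped at random with the lemon's
- keeper: vegetable keeper, fixed: pale wooden box 190 mm deep (x) and 240 wide (y). Origin: centre of its underside; x points to its back (away from the robot), y to its left, z up. Lower part: 78 mm high, holds the drawer, front at x = -95 mm. Bin above: front at x = -65 mm, 134 mm high, lid on top. An upright aluminium scale arc stands beside the lid at y = +131 mm, up to 264 mm high
- drawer (a joint): how far the drawer is open, in m: 0 fully shut, 0.115 fully out; it starts 0.09 to 0.11 open and slides along the keeper's x axis with about 1 to 2 N of friction; it stops at 0
- drawer_spot (a point): point on the drawer's inner floor (13 mm above the worktop), mid-width, 40 mm behind the inside of its green front panel, in the open while the drawer is out: put the garlic here. Axes as the keeper's. Drawer 196 mm wide inside, side walls 55 mm and front panel 70 mm above the worktop. The keeper covers the part not pulled out, 59 mm above the drawer floor
- drawer_pull (a point): middle of the front surface of the drawer's steel pull bar, 47 mm above the worktop, 22 mm in front of the drawer's front panel; bar 10 mm thick, about 68 mm long along y. Axes as the keeper's: pushing here along +x shuts the drawer
- lid (a joint): angle of the lid in rad: 0 shut (level), grows as its front edge is lifted, up to 1.3; it starts shut, weighs about 0.35 kg, turns freely and falls shut when let go
- lid_hinge (a point): middle of the lid's hinge line, at the back of the keeper, 140 mm above the worktop. Axes turn with the lid: -x runs from the hinge to the front edge, y is the hinge axis, z the lid's upward normal. Green lid: 166 mm long, 240 wide, 10 thick (5 either side of the hinge plane), a white line along its left side edge in the hinge plane
- lid_bar (a point): centre of the lid's round steel bar handle: 12 mm diameter, 90 mm long, parallel to the hinge, 140 mm from the hinge line along the lid, 38 mm above the hinge plane (33 mm above the lid's top face), a post at each end. Axes turn with the lid. Gripped across (fingers closing along the keeper's x), it can turn between the fingers as the lid swings
- clip (a joint): angle of the red clip on the scale in rad, measured as the lid's angle is: the lid is at the mark when joint lid equals this value. Between 0.4 and 0.85, set anew each time; stiff, must not be moved
- clip_mark (a point): centre of the red clip (26 mm radial, 21 mm along the arc, so about 5 degrees either side of its middle), 121 mm from the hinge line, on the left side scale at keeper y = +131 mm. Its axes are turned about the hinge as the lid's are when it is at the mark
- lemon_mid (a point): centre of the loose lemon (78x55x56 mm), a bystander to the other side of the keeper
- tin_mid (a point): centre of the loose tomato tin (75 mm diameter, 110 mm tall), a bystander to the left of the keeper
- mug_mid (a point): centre of the loose green and white mug (78x116x101 mm), a bystander to the right of the keeper

How it is judged:
By the outcome, as a careful person would: the job done as asked, in the order asked, and still so for the second after the job is handed in, while the arm keeps its last pose, push and grip.
It also fails if it takes over 72 s, if anything falls off the work surface, if the arm or the gripper's body presses on something with over 40 N, if the wrist force passes 120 N, or if a joint passes its speed limit or range.

## Working session

There is one attempt and no reset: what is moved stays moved. The work goes in short steps, each a Python script; the robot and the scene stay as the last script left them, time stands still between calls to the robot, and variables do not carry over. Pictures are saved under pics/ and viewed, at most 10 in all, crops included, and the job is handed in when it is done.

```bash
ls; mkdir -p pics
python3 - <<'E'
from bench import r
import cv2,numpy as np
for c in("scene","side"):
    im=r.grab_frame(c); cv2.imwrite(f"pics/{c}0.png",im[:,:,::-1])
    i=r.camera_info(c); print(c,i["fovy"],i["cx"],i["cy"],i["D"],np.round(i["view"],3).tolist())
    for q in["garlic_mid","lemon_mid","keeper","drawer_spot","drawer_pull","lid_hinge","lid_bar","clip_mark","tin_mid","mug_mid"]:
        print(q,[(np.round(d["xy"],1).tolist(),round(d["p"],2)) for d in r.landmark_of(c,q)[:2]])
print(r.read_t(),r.read_tcp_rot(),r.pinch_z)
E
```

```text
pics
scene 56.00229772747304 320.46297732011726 231.53450992524003 [-0.11307914  0.          0.          0.          0.        ] [[0.868, -0.496, 0.008, -0.503], [0.296, 0.531, 0.794, -0.286], [-0.398, -0.687, 0.608, -0.966], [0.0, 0.0, 0.0, 1.0]]
garlic_mid [([343.7, 260.9], 0.55)]
lemon_mid [([368.0, 351.0], 0.88), ([296.7, 184.5], 0.5)]
keeper [([344.2, 259.1], 0.85)]
drawer_spot [([300.6, 282.4], 0.79), ([344.3, 263.6], 0.37)]
drawer_pull [([278.9, 285.4], 0.95)]
lid_hinge [([373.1, 207.3], 0.7)]
lid_bar [([333.4, 214.7], 0.76), ([366.4, 352.7], 0.34)]
clip_mark [([310.8, 176.0], 0.56)]
tin_mid [([295.2, 188.3], 0.71)]
mug_mid [([451.7, 328.3], 0.64)]
side 56.438269641099 318.1861116665509 240.7123502720054 [-0.07951063  0.          0.          0.          0.        ] [[-0.985, -0.174, -0.005, 0.596], [0.081, -0.484, 0.871, -0.139], [-0.154, 0.858, 0.49, -1.21], [0.0, 0.0, 0.0, 1.0]]
garlic_mid [([326.3, 344.1], 0.7)]
lemon_mid [([354.7, 218.2], 0.68)]
keeper [([302.3, 268.0], 0.68)]
drawer_spot [([345.4, 267.6], 0.67)]
drawer_pull [([374.6, 255.1], 0.8)]
lid_hinge [([262.7, 227.6], 0.95)]
lid_bar [([323.8, 345.5], 0.68), ([311.8, 216.7], 0.6)]
clip_mark [([297.5, 227.8], 0.55)]
tin_mid []
mug_mid [([304.0, 205.8], 0.78)]
1.1 [5.18764061e-01 3.09844527e+00 5.46091542e-05] 0.0187
```

View pics/scene0.png

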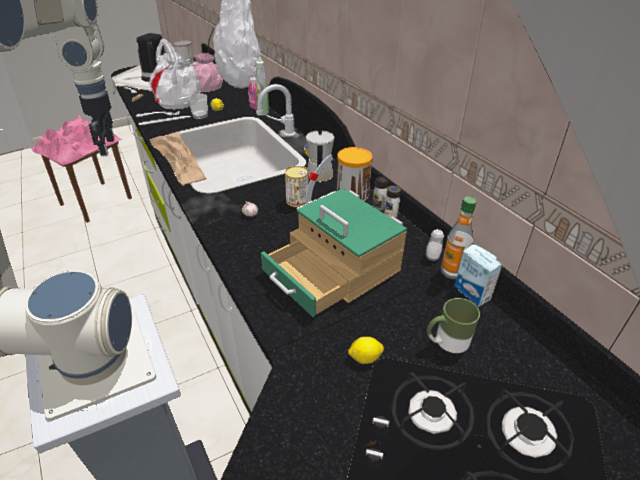

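View pics/side0.png

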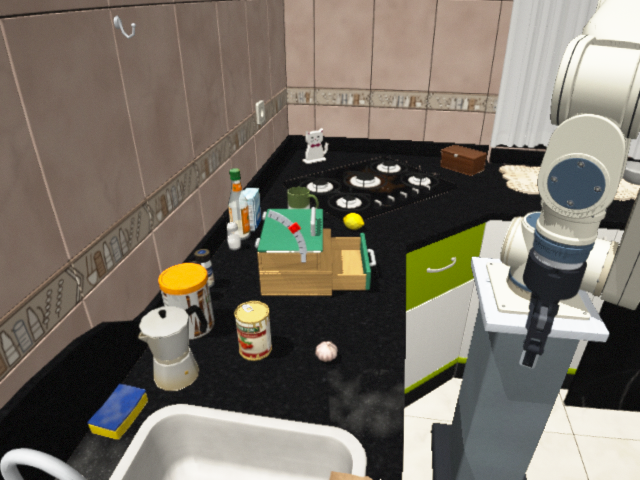

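```bash
cat > h.py <<'E'
from bench import r
import cv2,numpy as np
from scipy.spatial.transform import Rotation as R
def cam(c):
    i=r.camera_info(c); f=240/np.tan(np.radians(i["fovy"]/2))
    return np.array([[f,0,i["cx"]],[0,f,i["cy"]],[0,0,1.]]),np.array(i["D"],float),np.array(i["view"])
def ray(c,xy,k=None):
    K,D,V=k or cam(c); u=cv2.undistortPoints(np.array([[xy]],float),K,D)[0,0]
    d=V[:3,:3].T@np.array([u[0],-u[1],-1]); return -V[:3,:3].T@V[:3,3],d/np.linalg.norm(d)
def proj(c,P,k=None):
    K,D,V=k or cam(c); p=np.atleast_2d(P)@V[:3,:3].T+V[:3,3]; p=p*[1,-1,-1]
    return cv2.projectPoints(p,np.zeros(3),np.zeros(3),K,D)[0][:,0]
def onz(c,xy,z):
    o,d=ray(c,xy); return o+d*(z-o[2])/d[2]
def tri(*cx):
    A=np.zeros((3,3));b=np.zeros(3)
    L=[ray(c,x) for c,x in cx]
    for o,d in L: M=np.eye(3)-np.outer(d,d);A+=M;b+=M@o
    p=np.linalg.solve(A,b); return p,max(np.linalg.norm((np.eye(3)-np.outer(d,d))@(p-o)) for o,d in L)
def down(yaw): # tool pointing down, closing line (tool y) at world angle yaw
    y=np.array([np.cos(yaw),np.sin(yaw),0]);z=np.array([0,0,-1.]);return R.from_matrix(np.c_[np.cross(y,z),y,z])
E
python3 - <<'E'
from h import *
P={"lemon":((368,351),(354.7,218.2)),"keeper":((344.2,259.1),(302.3,268)),"spot":((300.6,282.4),(345.4,267.6)),"pull":((278.9,285.4),(374.6,255.1)),"hinge":((373.1,207.3),(262.7,227.6)),"bar":((333.4,214.7),(311.8,216.7)),"clip":((310.8,176),(297.5,227.8)),"mug":((451.7,328.3),(304,205.8))}
for k,(a,b) in P.items():
    p,e=tri(("scene",a),("side",b)); print(k,p.round(4),round(e,4))
print("garlic side",onz("side",(326.3,344.1),.025)); print("tin",onz("scene",(295.2,188.3),.055))
E
```

```text
lemon [ 0.5297 -0.2914  0.0359] 0.0002
keeper [0.6539 0.0074 0.0137] 0.004
spot [ 0.5209 -0.0109  0.0119] 0.0065
pull [ 0.4454 -0.0327  0.0517] 0.0008
hinge [0.7546 0.0253 0.1433] 0.0012
bar [0.6193 0.0058 0.1781] 0.0017
clip [0.6294 0.1413 0.2143] 0.0004
mug [ 0.7183 -0.3411  0.0469] 0.0023
garlic side [0.5284891  0.32688102 0.025     ]
tin [0.6783219  0.33561286 0.055     ]
```

The scene shows garlic near (250,209), left of the keeper. The lemon is on the right at (366,350), the drawer is open with its pull at (285,285), and the red clip is near (313,176). In the side view the garlic is at (326,351) and the clip at (294,228).

```bash
cat > fit.py <<'E'
from h import *
from scipy.optimize import least_squares
def pts(v):
    x,y,a,o,th=v; c,s=np.cos(th),np.sin(th)
    L={"keeper":(0,0,0),"drawer_pull":(o,0,.047),"lid_hinge":(.095,0,.14),"lid_bar":(-.045,0,.178),"clip_mark":(.095-.121*c,.131,.14+.121*s)}
    L["corner1"]=(-.071,.12,.145)
    Rz=R.from_euler("z",a).as_matrix()
    return {k:Rz@np.array(p)+[x,y,0] for k,p in L.items()}
def fit(obs,v0=(.65,.01,.16,-.21,.6)):
    # obs: (K,D,V), name, xy, weight
    def f(v):
        P=pts(v); return np.concatenate([w*(proj(None,P[n],k)[0]-xy) for k,n,xy,w in obs])
    s=least_squares(f,v0,loss="soft_l1",f_scale=2); return s.x,f(s.x).reshape(-1,2)
E
python3 - <<'E'
from fit import *
import json
im={c:cv2.imread(f"pics/{c}0.png").astype(int) for c in("scene","side")}
def red(c,x0,y0,x1,y1):
    b,g,rr=np.moveaxis(im[c][y0:y1,x0:x1],-1,0); m=(rr>140)&(g<70)&(b<70); ys,xs=np.nonzero(m); return (xs.mean()+x0,ys.mean()+y0,m.sum())
cs=red("scene",300,165,325,190); cd=red("side",280,215,310,240); print(cs,cd)
S,D=cam("scene"),cam("side")
g=[]
for c in("scene","side"):
    q=r.spot_in(c,"garlic_mid"); print(c,[(np.round(d["rect"],0).tolist(),round(d["p"],2)) for d in q])
obs=[(S,"drawer_pull",(278.9,285.4),1),(D,"drawer_pull",(374.6,255.1),1),(S,"lid_hinge",(373.1,207.3),1),(D,"lid_hinge",(262.7,227.6),1),(S,"lid_bar",(333.4,214.7),1),(D,"lid_bar",(311.8,216.7),1),(S,"clip_mark",cs[:2],1),(D,"clip_mark",cd[:2],1),(S,"keeper",(344.2,259.1),.4),(D,"keeper",(302.3,268),.4)]
v,e=fit(obs); print(v.round(4)); print(e.round(1).tolist())
p,err=tri(("scene",(249.5,209.5)),("side",(326,351))); print(p,err)
a=v[2]; q=p.copy(); q[2]=.2
for yaw in (a+np.pi/2,a-np.pi/2):
    print(r.inverse_kinematics(q,down(yaw).as_rotvec()))
print(r.read_joint_positions())
E
```

```text
(np.float64(312.7), np.float64(175.7), np.int64(40)) (np.float64(294.14285714285717), np.float64(227.72857142857143), np.int64(70))
scene [([242.0, 203.0, 18.0, 14.0], 0.71)]
side [([314.0, 340.0, 23.0, 24.0], 0.86)]
[ 0.6623  0.0112  0.1857 -0.2201  0.6516]
[[0.0, 0.3], [-0.1, 2.1], [-0.2, -0.1], [-0.3, 1.9], [0.7, 0.3], [1.2, -0.0], [1.0, 0.0], [0.6, -0.0], [0.2, 1.1], [-1.7, 1.5]]
[0.52440751 0.34492174 0.02047226] 0.0019638806301556996
[4.48207186e-01 4.01895788e-01 1.54289445e-01 1.32318998e+00
 4.44089210e-16 2.62524372e-01]
[ 4.48207186e-01  4.01895788e-01  1.54289445e-01  1.32318998e+00
 -4.44089210e-16 -2.87906828e+00]
[1.08639640e+00 2.58562427e-01 2.15128351e-02 1.33370644e+00
 2.33421842e-06 1.41815758e+00]
```

Run:
```python
from h import *
o=down(.1857+np.pi/2).as_rotvec()
r.move_pose([.522,.345,.17],o)
im=r.grab_frame("wrist"); cv2.imwrite("pics/w1.png",im[:,:,::-1])
q=r.landmark_of("wrist","garlic_mid"); print([(d["xy"],d["p"]) for d in q])
for d in q[:2]: print(onz("wrist",d["xy"],.025))
q=r.spot_in("wrist","garlic_mid"); 
for d in q[:2]:
    x=d["rect"]; print(x,d["p"],onz("wrist",(x[0]+x[2]/2,x[1]+x[3]/2),.025))
print(proj("wrist",[[.5244,.345,.025]]),r.read_t(), r.read_opening())
```

```text
[([320.8, 226.5], 0.62)]
[0.52334961 0.34449379 0.025     ]
[293.1, 195.1, 64.5, 59.5] 0.56 [0.52145404 0.34762568 0.025     ]
[[321.23113098 227.88923221]] 2.8 1.0003585373339774
```

View pics/w1.png

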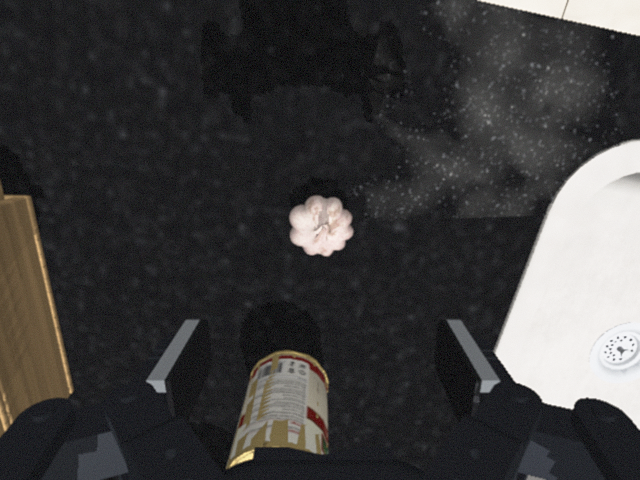

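The garlic is at (321,226), clear of the tin at (290,400), and it agrees with the triangulation.

Run:
```python
from fit import *
r.movel([.5235,.3455,.009],rate=.15)
r.move_gripper(0,strength=25)
print(r.read_opening(),r.read_finger_force(),r.read_t())
r.movel([.5235,.3455,.2],rate=.2)
# view pose in front of keeper
x,y,a,o,th=.6623,.0112,.1857,-.2201,.65
Rz=R.from_euler("z",a).as_matrix()
p=Rz@np.array([-.145,0,0])+[x,y,.2]; print(p)
r.move_pose(p,down(a+np.pi/2).as_rotvec())
print(r.read_opening(),r.read_t())
im=r.grab_frame("wrist"); cv2.imwrite("pics/w2.png",im[:,:,::-1])
for n in("drawer_spot","drawer_pull","lid_bar","keeper"):
    print(n,[(np.round(d["xy"],1).tolist(),round(d["p"],2)) for d in r.landmark_of("wrist",n)[:2]])
P=pts((x,y,a,o,th)); print({k:proj("wrist",v)[0].round(1).tolist() for k,v in P.items()})
print(proj("wrist",Rz@np.array([-.145,0,.013])+[x,y,0]))
```

```text
0.5545087596261792 25.222249022335745 4.475
[ 0.51979295 -0.01557201  0.2       ]
0.5533791775220707 6.9333
drawer_spot [([328.7, 207.3], 0.87)]
drawer_pull [([326.1, 117.1], 0.83)]
lid_bar [([320.0, 464.1], 0.82)]
keeper []
{'keeper': [322.1, 347.5], 'drawer_pull': [322.3, 120.0], 'lid_hinge': [321.6, 564.7], 'lid_bar': [321.6, 464.2], 'clip_mark': [587.4, 594.3], 'corner1': [521.6, 384.5]}
[[322.26116853 210.54026268]]
```

View pics/w2.png

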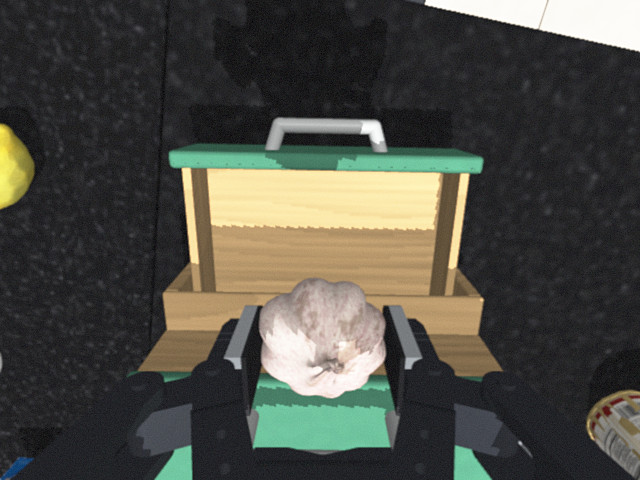

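The drawer is open with its pull at (327,125) and the predicted spot within a few pixels of the detection. The garlic is held firmly.

Run:
```python
from fit import *
s=onz("wrist",(327.5,208),.013); print(s, onz("wrist",(326.5,118.5),.047))
p=s.copy()
r.movel([p[0],p[1],.10],rate=.15)
r.movel([p[0],p[1],.023],rate=.08)
print(r.read_wrist_force())
r.move_gripper(.85)
r.movel([p[0],p[1],.2],rate=.15)
im=r.grab_frame("wrist"); cv2.imwrite("pics/w3.png",im[:,:,::-1])
for n in("garlic_mid","drawer_pull"):
    q=r.landmark_of("wrist",n)
    for d in q[:2]: print(n,d["xy"],d["p"],onz("wrist",d["xy"],.038 if n[0]=="g" else .047))
print(r.read_t())
```

```text
[ 0.51676161 -0.01158125  0.013     ] [ 0.44443421 -0.02669506  0.047     ]
[0.09258647 0.06043603 0.28256353]
garlic_mid [325.1, 218.9] 0.97 [ 0.51597726 -0.00996072  0.038     ]
garlic_mid [317.5, 350.8] 0.36 [0.63730826 0.00617219 0.038     ]
drawer_pull [321.4, 124.4] 0.96 [ 0.4453899  -0.02616008  0.047     ]
10.9583
```

View pics/w3.png

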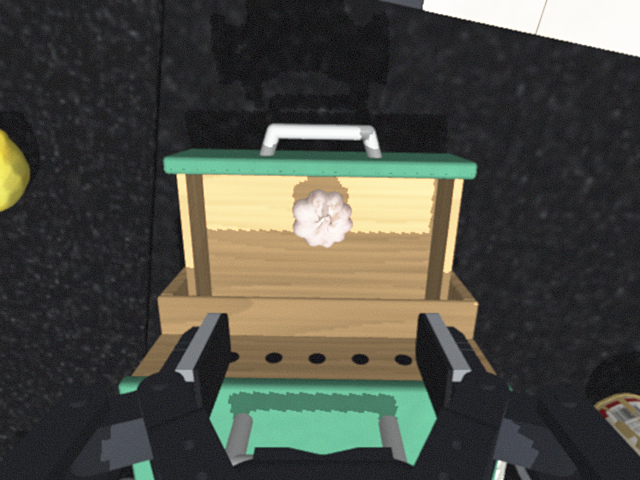

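The garlic stands upright in the drawer at (325,219). Next I push the drawer shut.

Run:
```python
from fit import *
a=.172; d=np.array([np.cos(a),np.sin(a),0]); o=down(a+np.pi/2).as_rotvec()
pull=np.array([.4449,-.0265,.032])
s=pull-.045*d
r.movel([s[0],s[1],.2],rate=.25,ori=o)
r.move_gripper(0,strength=40)
r.movel(s,rate=.2)
f0=r.read_wrist_force()
r.movel(pull+.05*d,rate=.1); print((r.read_wrist_force()-f0)@d)
k=.05; hist=[]
while k<.13:
    k+=.003 if k>.07 else .01
    r.movel(pull+k*d,rate=.06); f=-(r.read_wrist_force()-f0)@d; hist.append((round(k,3),round(f,1)))
    if f>10: break
print(hist,r.read_tcp_pos(),r.read_t())
```

```text
0.3833616220782328
[(0.06, np.float64(-0.4)), (0.07, np.float64(-0.1)), (0.08, np.float64(-0.5)), (0.083, np.float64(-0.6)), (0.086, np.float64(-0.3)), (0.089, np.float64(-0.3)), (0.092, np.float64(2.3)), (0.095, np.float64(16.2))] [ 0.5355027  -0.01065273  0.0317251 ] 16.5583
```

Run:
```python
from fit import *
a=.172; d=np.array([np.cos(a),np.sin(a),0])
p=r.read_tcp_pos()-.04*d
r.movel(p,rate=.15); p[2]=.28; r.movel(p,rate=.3); r.move_gripper(.6)
x,y=.6623,.0112
A=r.grab_frame("scene");B=r.grab_frame("side")
obs=[]
for c in("scene","side"):
    K=cam(c)
    for n in("drawer_pull","lid_hinge","lid_bar"):
        q=r.landmark_of(c,n); print(c,n,[(np.round(t["xy"],1).tolist(),round(t["p"],2)) for t in q[:2]])
        if q: obs.append((K,n,q[0]["xy"],1))
obs+=[(cam("scene"),"clip_mark",(312.7,175.7),1),(cam("side"),"clip_mark",(294.14,227.73),1)]
v,e=fit(obs,(.66,.01,.18,-.12,.65)); print(v.round(4),e.round(1).tolist())
cr=[cv2.resize(i[Y:Y+150,X:X+200],None,fx=2,fy=2,interpolation=2) for i,X,Y in((A,240,165),(B,220,180))]
cv2.imwrite("pics/c4.png",np.hstack(cr)[:,:,::-1])
# IK check for lid path
a=.178;Rz=R.from_euler("z",a)
for th in(0,.65):
  for t in(0,.2,.4):
    P=np.array([.095-.14*np.cos(th)+.038*np.sin(th),0,.14+.14*np.sin(th)+.038*np.cos(th)])
    for s in(0,np.pi):
      o=Rz*R.from_euler("y",t)*down(s); tcp=Rz.apply(P)+[x,y,0]+o.apply([0,0,.015])
      j=r.inverse_kinematics(tcp,o.as_rotvec()); print(th,t,s,None if j is None else np.round(j,2))
print(r.read_t())
```

```text
scene drawer_pull [([309.4, 268.0], 0.77)]
scene lid_hinge [([371.8, 206.6], 0.64)]
scene lid_bar [([330.9, 214.5], 0.94), ([343.4, 263.0], 0.62)]
side drawer_pull [([341.2, 255.4], 0.53)]
side lid_hinge [([263.3, 228.0], 0.88), ([300.9, 271.1], 0.46)]
side lid_bar [([311.2, 215.4], 0.66)]
[ 0.6609  0.0127  0.1847 -0.1225  0.6584] [[-0.2, 0.3], [0.4, 0.5], [2.4, 0.4], [-0.3, 2.4], [-0.6, 1.8], [2.1, 1.6], [0.5, -0.4], [0.8, 0.1]]
0 0 0 [-0.13  0.4   0.06  1.23  0.    1.26]
0 0 3.141592653589793 [-0.13  0.4   0.06  1.23  0.   -1.88]
0 0.2 0 [-0.11  0.53  0.26  1.49 -0.06  1.29]
0 0.2 3.141592653589793 [-0.11  0.53  0.26  1.49 -0.06 -1.85]
0 0.4 0 [-0.08  0.67  0.46  1.75 -0.1   1.33]
0 0.4 3.141592653589793 [-0.08  0.67  0.46  1.75 -0.1  -1.81]
0.65 0 0 [-0.11  0.47  0.36  1.47  0.    1.29]
0.65 0 3.141592653589793 [-0.11  0.47  0.36  1.47  0.   -1.86]
0.65 0.2 0 [-0.09  0.62  0.61  1.76 -0.05  1.31]
0.65 0.2 3.141592653589793 [-0.09  0.62  0.61  1.76 -0.05 -1.83]
0.65 0.4 0 None
0.65 0.4 3.141592653589793 None
18.9083
```

View pics/c4.png

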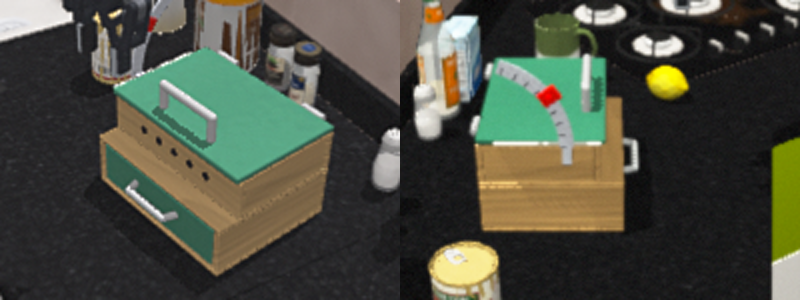

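The drawer is flush shut in both crops, and the clip is at crop (548,95) in the side view. Next is the lid bar.

```bash
cat >> fit.py <<'E'
A=.18
def lidpose(th,base,t=.2,dz=.017):
    Rz=R.from_euler("z",A)
    P=np.array([.095-.14*np.cos(th)+.038*np.sin(th),0,.14+.14*np.sin(th)+.038*np.cos(th)])
    o=Rz*R.from_euler("y",t)*down(0)
    return Rz.apply(P)+[base[0],base[1],0]+o.apply([0,0,dz]),o.as_rotvec(),o
E
python3 - <<'E'
from fit import *
b=(.6615,.012)
p,o,oo=lidpose(0,b); up=p-oo.apply([0,0,.1])
r.move_pose(up,o)
im=r.grab_frame("wrist"); cv2.imwrite("pics/w5.png",im[:,:,::-1])
print(r.read_tcp_pos(),"pred",proj("wrist",pts((*b,A,-.12,.65))["lid_bar"]))
for n in("lid_bar","lid_hinge"):
  for d in r.landmark_of("wrist",n)[:2]: print(n,d["xy"],d["p"],onz("wrist",d["xy"],.178))
q=r.outline_of("wrist","lid_bar"); print([(d["rect"],d["p"]) for d in q])
print(pts((*b,A,-.12,.65))["lid_bar"],r.read_t())
E
```

```text
[0.63326505 0.00680832 0.25976144] pred [[323.73640443 251.28614546]]
lid_bar [321.4, 256.8] 0.84 [ 6.16432779e-01 -8.00301080e-06  1.78000000e-01]
lid_bar [238.9, 404.3] 0.17 [ 0.57677376 -0.13078344  0.178     ]
lid_hinge [547.2, 250.7] 0.92 [0.73706425 0.03514576 0.178     ]
[([294.4, 29.8, 303.8, 359.3], 0.63)]
[0.61722703 0.00394367 0.178     ] 20.5917
```

View pics/w5.png

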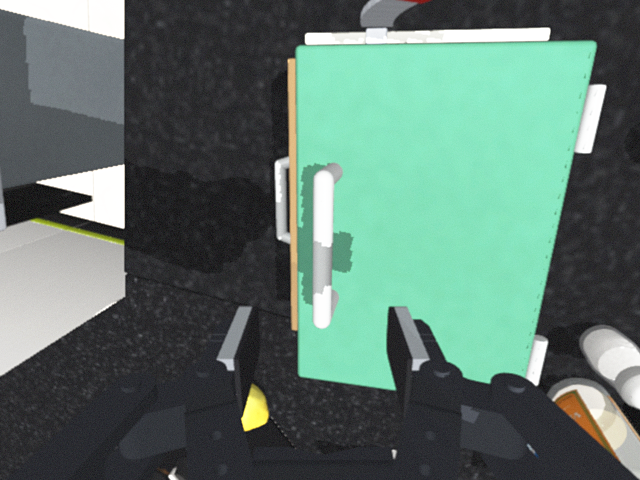

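The bar is at (323,248), as predicted. I'll use the half-turned grasp so the wrist camera stays away from the scale, then grip.

```bash
sed -i 's/down(0)/down(np.pi)/' fit.py
python3 - <<'E'
from fit import *
b=(.6615,.012)
p,o,oo=lidpose(0,b); up=p-oo.apply([0,0,.1])
r.move_pose(up,o)
r.movel(p,rate=.12); f0=r.read_wrist_force()
r.move_gripper(0,strength=40)
print(r.read_opening(),r.read_finger_force(),r.read_wrist_force()-f0,r.read_t())
for th in np.arange(.05,.31,.05):
    p,o,_=lidpose(th,b); r.movel(p,rate=.1); print(round(th,2),(r.read_wrist_force()-f0).round(1))
print(r.read_t(),r.read_opening())
E
```

```text
0.11961668310352508 39.159842133522034 [-2.84084591  0.02396235  5.21047461] 24.675
0.05 [-5.  -1.5 -3. ]
0.1 [-5.9 -1.9 -3.5]
0.15 [-5.8 -1.3 -1.9]
0.2 [-7.1 -3.4  0.3]
0.25 [-7.9 -2.   0.7]
0.3 [-8.4 -4.  -0.1]
26.175 0.1221494480719547
```

Run:
```python
from fit import *
b=(.6615,.012)
f0=np.zeros(3)
for th in np.arange(.35,.66,.05):
    p,o,_=lidpose(th,b); r.movel(p,rate=.1); print(round(th,2),r.read_wrist_force().round(1))
r.dwell(.3)
B=r.grab_frame("side");S=r.grab_frame("scene")
np.save("B.npy",B)
cv2.imwrite("pics/c6.png",np.hstack([cv2.resize(B[160:290,230:350],(400,433),interpolation=2),cv2.resize(S[120:250,280:400],(400,433),interpolation=2)])[:,:,::-1])
v=(*b,A,-.12,.655); Rz=R.from_euler("z",A)
for th in(.6,.65,.7):
  L=[Rz.apply([.095-l*np.cos(th),.12,.14+l*np.sin(th)])+[*b,0] for l in(.02,.166)]
  print(th,proj("side",np.array(L)).round(1).tolist(),((proj("side",np.array(L))-[230,160])*3.33).round().tolist())
print(r.read_t(),r.read_opening(),r.read_tcp_pos(),p)
```

```text
0.35 [-9.7 -3.1  3. ]
0.4 [-11.5  -3.2   4.6]
0.45 [-11.1  -4.    6. ]
0.5 [-12.6  -4.2   7. ]
0.55 [-13.   -4.5   9.9]
0.6 [-14.3  -5.3   9.8]
0.65 [-14.6  -6.3  12.8]
0.6 [[263.9, 247.9], [311.5, 218.2]] [[113.0, 293.0], [271.0, 194.0]]
0.65 [[263.7, 247.6], [309.4, 215.7]] [[112.0, 292.0], [264.0, 186.0]]
0.7 [[263.4, 247.4], [307.2, 213.3]] [[111.0, 291.0], [257.0, 178.0]]
28.325 0.11899211517305051 [0.66288044 0.01158231 0.24027809] [0.66461679 0.01256716 0.23831615]
```

View pics/c6.png

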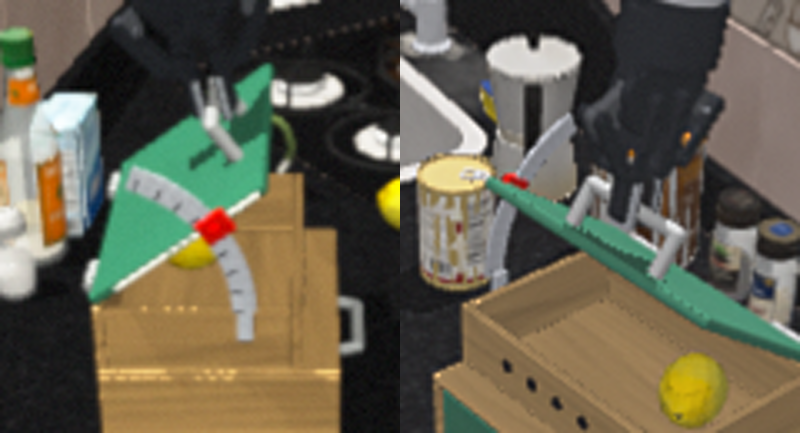

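The lid is up about 0.65 rad: the white line runs (100,297)→(265,190) in the crop and passes close to the clip at (215,227). The lemon on the worktop is still there. I'll measure the line angle against the clip with the same model.

```bash
cat > ang.py <<'E'
from fit import *
from scipy.optimize import minimize_scalar
def angles(B,S=None,b=(.6615,.012),a=A,show=True):
    Rz=R.from_euler("z",a); K=cam("side")
    P=lambda l,y,th:Rz.apply([.095-l*np.cos(th),y,.14+l*np.sin(th)])+[*b,0]
    g=B.min(2).astype(float); 
    ls=np.r_[np.linspace(.03,.1,30),np.linspace(.142,.158,8)]
    def prof(th):
        q=proj(None,np.array([P(l,.12,th) for l in ls]),K).astype(np.float32)
        return cv2.remap(g.astype(np.float32),q[:,0],q[:,1],cv2.INTER_LINEAR).ravel()
    T=np.arange(.4,.95,.004); sc=np.array([np.minimum(prof(t),230).mean() for t in T])
    k=sc.argmax(); w=np.clip(sc-sc.max()*.75,0,None)*(abs(T-T[k])<.06); lid=(T*w).sum()/w.sum()
    R_,G,Bl=[B[:,:,i].astype(int) for i in range(3)]
    m=(R_>130)&(G<80)&(Bl<80); m[:,:280]=0;m[:,312]=0;m[:,312:]=0;m[:212]=0;m[245:]=0
    ys,xs=np.nonzero(m); c=np.array([xs.mean(),ys.mean()])
    s=minimize_scalar(lambda t:np.sum((proj(None,P(.121,.131,t),K)[0]-c)**2),bounds=(.3,.95),method="bounded")
    return lid,sc.max(),s.x,s.fun**.5,c
E
python3 - <<'E'
from ang import *
B=np.load("B.npy")
for b in((.6615,.012),(.6585,.012),(.6645,.012),(.6615,.009),(.6615,.015)): print(b,angles(B,b=b))
print(angles(B,a=.19),r.read_t())
E
```

```text
(0.6615, 0.012) (np.float64(0.6666930431325805), np.float32(185.03212), np.float64(0.6586330358658845), np.float64(0.04298696212453588), array([294.43421053, 227.65789474]))
(0.6585, 0.012) (np.float64(0.6942891617442225), np.float32(162.06798), np.float64(0.6777393444609591), np.float64(0.8643108715055137), array([294.43421053, 227.65789474]))
(0.6645, 0.012) (np.float64(0.6418900416168665), np.float32(200.29353), np.float64(0.640116123446338), np.float64(0.7928470892927284), array([294.43421053, 227.65789474]))
(0.6615, 0.009) (np.float64(0.6562615580752477), np.float32(190.36813), np.float64(0.6535533885753522), np.float64(0.6250952323838168), array([294.43421053, 227.65789474]))
(0.6615, 0.015) (np.float64(0.6778101563208685), np.float32(176.97777), np.float64(0.6635728017747875), np.float64(0.5433211358988655), array([294.43421053, 227.65789474]))
(np.float64(0.6791418391827232), np.float32(173.00804), np.float64(0.6663811405170506), np.float64(0.44451100364077817), array([294.43421053, 227.65789474])) 28.325
```

The lid is within about 0.01 rad of the clip. I'll relax the radial strain (about 19 N), re-measure and finish.

Run:
```python
from ang import *
rad=R.from_euler("z",A).apply([-.61,0,.79])
p,o,_=lidpose(.645,(.6615,.012)); 
r.movel(p+.0025*rad,rate=.05,ori=o); r.dwell(.4)
print(r.read_wrist_force().round(1))
for b in((.6615,.012),(.6635,.012),(.6615,.009)):
    print(angles(r.grab_frame("side"),b=b)[:4])
B=r.grab_frame("side");S=r.grab_frame("scene")
cv2.imwrite("pics/c7.png",np.hstack([cv2.resize(B[190:260,250:330],(400,350),interpolation=2),cv2.resize(S[100:400,240:500],(303,350),interpolation=cv2.INTER_AREA)])[:,:,::-1])
print(r.read_t(),r.read_opening(),r.read_finger_force())
```

```text
[-4.2 -4.3  2.1]
(np.float64(0.6640740601179052), np.float32(181.40474), np.float64(0.6587583801703842), np.float64(0.10199152772439457))
(np.float64(0.6464269291852663), np.float32(194.13297), np.float64(0.6448308726399473), np.float64(0.4226668327521111))
(np.float64(0.6533309535432), np.float32(186.23941), np.float64(0.6552293610353217), np.float64(0.7500864350059091))
29.225 0.11779042121202585 40.22237241268158
```

View pics/c7.png

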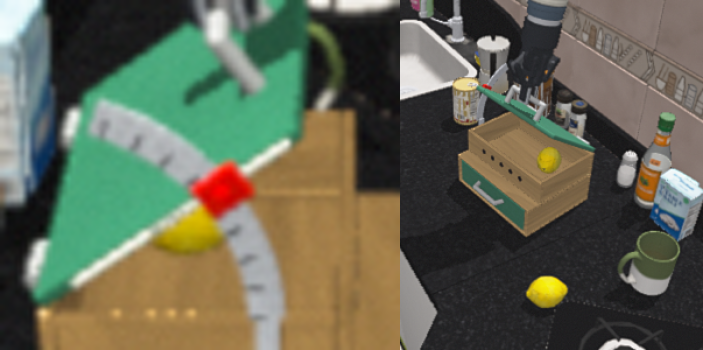

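The line passes through the middle of the clip (222,190), the drawer is shut and the bystanders are untouched, so I'm handing in.

```bash
python3 -c "
from bench import r
print(r.close_job())"
```

```text
the job is handed in; nothing more can be done
None
```

The garlic is in the drawer and the drawer is pushed shut. The gripper is holding the lid up with its white line on the red clip, within about 0.01 rad by my measurement, and the job is handed in at about 29 s of the 72 s; no verdict came back.

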